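Open a test cell, load its electrode stack, shut the tongued cover and switch on

ROBOT

A 6-joint arm with a two-finger parallel gripper is mounted at the origin on the work surface. World frame = base frame: x ahead of the robot, y to its left, z up, the work surface at z = 0. Lengths are in m, angles in rad, forces in N, time in s.
With the tool pointing down it reaches from about 0.325 to 0.775 m from the base axis. Payload 9.3 kg.
Tool frame: the origin (TCP) lies on the centre line of the jaws, within the pads' length; the fingertips stand tips_ahead ahead of it and the grasp point (between the pads) lies 3 mm ahead of it (tips_ahead is the distance from the TCP to the fingertips, in m); z points along the fingers, x is the direction in which the jaws open and shut, and the axes are right-handed (so a half turn about z gives the same grasp; the last joint's range is limited). The gripper opens to 85 mm and grips with 20 to 120 N. Pads are 22 mm wide; open, the fingers measure 114 mm over their backs; the gripper's body (76 mm by 85 mm) begins 54 mm behind the grasp point. The pads swing forward as they close: fully open they stand 13 mm farther back than shut.
Start: joints at [-1.396, 0.259, 0.021, 1.334, 0, 1.418], TCP at [0.177, -0.521, 0.253] pointing down, gripper open.
Joint ranges: [-3.04, 3.04], [-0.91, 1.82], [-1.04, 1.36], [-1.92, 1.95], [-1.52, 1.45], [-3.14, 3.14]. Speed limits (rad/s): [2.22, 2.22, 2.79, 3.14, 3.14, 3.14].

INTERFACE

Orientations are given as a unit quaternion [w, x, y, z].
In Python, from station import * gives the robot as it stands. The module is installed in compiled form; this text tells all that it offers. Calls block until the motion is done:
- move_to(position, orientation): joint-space move of the TCP to a pose.
- line_to(position, orientation=None, speed=0.15, threshold=None): straight line of the TCP; orientation=None keeps the orientation; speed is the mean speed in m/s. With threshold (N) it stops when the force on the tool has changed by that much, and returns True; else False.
- move_joints(angles): joint-space move.
- grip(opening): finger opening in m; the grip force is fixed at half the most; returns when the fingers have stopped.
- sleep(seconds).
- inverse_kinematics(position, orientation): joint angles nearest the present ones, or None.
- capture(name): name is "side" or "top"; returns the picture (420x560x3 uint8, red, green, blue); there is no depth.
- calibration(name): a dict with "vfov" (degrees; the focal length in pixels is half the picture's height over the tangent of half this angle, whatever the lens; pixels are square), "cx", "cy" (the principal point, pixels), "pose" (4x4, takes a point from camera to world coordinates). Camera axes: x right, y down, z forward; pixel columns grow to the right and rows downward; lengths in m; the calibration is good to about 2 mm. A picture is of the moment at which its call begins. calibration takes no time and is no camera call.
A pose or a line that the arm cannot do raises PlanningError and nothing moves.
- close_job(): hands the job in, once; it reports no verdict.
Readings, each from a call of its own:
- current_time(): time.
- current_q(): joint angles.
- current_dq(): joint speeds.
- current_joint_torque(): joint torques, N m.
- current_tool_pos(): TCP position.
- current_tool_rot(): TCP orientation.
- current_contact_force(): force on the tool from outside, world axes, zero at the start.
- current_ft_torque(): the same for the moment, N m.
- current_finger_gap(): finger opening in m.
Only numpy, scipy, OpenCV 4.12 (cv2) and the standard library are available. Lean on these libraries where they do the work, as an engineer would, in place of code of your own. Each camera call takes 0.05 s, during which the arm holds its last target.

TASK

Load the test cell on the bench and start it: tilt its white cover board up out of the groove and lay it flat on the bench, clear of the cell, and thread every loose black electrode plate over the cell's two upright pins so that all lie flat in one stack. Then close the cell again: put the cover's tongue at an angle into the groove under the lip and lower the board flat, square and centred on the two rails, inside the stop. Only when the cover is shut, throw the toggle switch on the cell's blue box fully over to on; leave the glassware alone.

Things in the scene. Friction and masses are not known exactly. Their poses are not given: they have to be found in the camera images.
- station: fixed test cell, 176 mm (x) long. Origin at bench level midway between its pins; x from grooved near rail to far rail (roughly away from the robot, turned up to 0.3 rad), y left, z up. White rails 140 mm long along y, at x -86..-60 and 60..86 mm, flat tops (ledges) at z 60; between them an open bay. Blue control box at x -75..75, y 77..137, top at z 50 mm, carries the switch
- bay_floor (a point): middle of the cell's grey bay floor, station (0, 0, 10) mm; axes as the station's. Two steel pins, 10 mm diameter, stand at y -50 and y +50 mm from here, straight for 36 mm, with a tapered tip to 42 mm above the floor. The bench to the left of the cell is free, with room to lay the cover
- groove (a point): the groove on the near rail, middle of its mouth: station (-66, 0, 66) mm; axes as the station's. It runs along y (140 mm) and opens towards +x: 12 mm high (ledge at station z 60 below, lip at z 72 to 78 above), 14 mm deep (back wall at station x -80)
- stop (a point): middle of the inner face of the stop wall on the far rail: station (80, 0, 65) mm; the wall is 140 mm along y and rises 10 mm above the ledge (station z 60 to 70)
- cover_grip (a point): centre of the cover's handle, 32 mm above the cover's underside, at the middle of its white body, 134 (x) x 120 (y) x 14 mm, about 0.3 kg. Grey handle bar 14 mm thick (x), 60 mm long (y), from 14 to 50 mm above the underside. Axes: x from the tongue to the opposite edge, z up. Starts shut on the cell. Shut: at station x 10 (play 3 either way), y 0, z 92 mm
- cover_tongue (a point): middle of the free edge of the cover's tongue: 5 mm thick, flush with the underside, 20 mm out from the body's -x edge, over all 120 mm. Point 87 mm in -x from the handle centre, 2.5 mm above the underside; axes as the cover's. Goes in and out of the groove only angled, tongue end low by 0.12 to 0.3 rad, as the stop blocks it when level. Shut: station x -77, z 62.5 mm
- plate0_c (a point): flat black electrode plate, one of up to four alike (None if absent): 44 (x) x 130 (y) x 8 mm, 110 g, two round through holes, 15 mm diameter, on its long centre line 50 mm either side of the centre. Starts flat on the bench. Point: the plate's centre, half-way up its thickness; z through the plate. Fits either way round, either face up
- plate1_c (a point): flat black electrode plate, one of up to four alike (None if absent): 44 (x) x 130 (y) x 8 mm, 110 g, two round through holes, 15 mm diameter, on its long centre line 50 mm either side of the centre. Starts flat on the bench. Point: the plate's centre, half-way up its thickness; z through the plate. Fits either way round, either face up
- plate2_c (a point): flat black electrode plate, one of up to four alike (None if absent): 44 (x) x 130 (y) x 8 mm, 110 g, two round through holes, 15 mm diameter, on its long centre line 50 mm either side of the centre. Starts flat on the bench. Point: the plate's centre, half-way up its thickness; z through the plate. Fits either way round, either face up
- plate3_c (a point): flat black electrode plate, one of up to four alike (None if absent): 44 (x) x 130 (y) x 8 mm, 110 g, two round through holes, 15 mm diameter, on its long centre line 50 mm either side of the centre. Starts flat on the bench. Point: the plate's centre, half-way up its thickness; z through the plate. Fits either way round, either face up
- switch (a joint): toggle switch on the station's blue box: angle in rad, 0 leaning towards the station's -x (off), 1.0 leaning towards +x (fully on); starts between 0 and 0.15; stays where it is left, needs about 1 to 2 N at the tip
- switch_tip (a point): centre of the switch's black ball tip, 26 mm diameter, on a 10 mm stem; the lever is 60 mm long to this point and turns about an axis along the station's y at station x 0, y 107, z 72 mm
- beaker: bystander: glass beaker, 68 mm wide, 85 mm high, standing; origin at the centre of its underside. Leave alone
- vial: bystander: capped glass vial, 28 mm wide, 60 mm high, standing; origin at its underside. Leave alone
- reagent: bystander: brown glass bottle, 60 mm wide, 120 mm high, standing; origin at its underside. Leave alone
There are look-alikes about, which are no part of the job. What is shaped like the part that bears plate0_c but red is not meant.

How it is judged:
On the way, in this order (a step that is already met when the one before it is completed fails the run):
1. the cover lies flat on the bench clear of the cell (horizontal distance between cover_grip and station above 0.13 m and height (world z) of cover_grip below 0.04 m and angle between cover_grip's own z axis and vertical below 0.1 rad), for 0.2 s.
2. every plate present is threaded on both pins and lies flat in the stack (x of plate0_c in the frame of station between -0.005 and 0.005 m and y of plate0_c in the frame of station between -0.005 and 0.005 m and z of plate0_c in the frame of station between 0.008 and 0.043 m and angle between each of plate0_c, plate1_c, plate2_c, plate3_c's own z axis and vertical below 0.08 rad and angle between the y axis of each of plate0_c, plate1_c, plate2_c, plate3_c and the y axis of station, either way round below 0.1 rad and x of plate1_c in the frame of station between -0.005 and 0.005 m and y of plate1_c in the frame of station between -0.005 and 0.005 m and z of plate1_c in the frame of station between 0.008 and 0.043 m and x of plate2_c in the frame of station between -0.005 and 0.005 m and y of plate2_c in the frame of station between -0.005 and 0.005 m and z of plate2_c in the frame of station between 0.008 and 0.043 m and x of plate3_c in the frame of station between -0.005 and 0.005 m and y of plate3_c in the frame of station between -0.005 and 0.005 m and z of plate3_c in the frame of station between 0.008 and 0.043 m), for 0.2 s.
3. the cover's tongue is in the groove under the lip while the board is still angled (0.1 rad or more) (angle between cover_grip's own z axis and vertical between 0.1 and 0.6 rad and x of cover_tongue in the frame of station below -0.068 m and y of cover_tongue in the frame of station between -0.03 and 0.03 m and z of cover_tongue in the frame of station between 0.058 and 0.073 m), for 0.1 s.
4. the cover lies flat on both ledges, tongue under the lip (x of cover_grip in the frame of station between 0.003 and 0.017 m and y of cover_grip in the frame of station between -0.015 and 0.015 m and z of cover_grip in the frame of station between 0.088 and 0.0955 m and angle between cover_grip's own z axis and vertical below 0.03 rad and x of cover_tongue in the frame of station below -0.069 m and z of cover_tongue in the frame of station below 0.067 m and angle between the y axis of cover_grip and the y axis of station, either way round below 0.08 rad and value of joint switch below 0.5 rad), for 0.3 s.
5. the switch is thrown to on (value of joint switch above 0.85 rad), for 0.1 s.
At the end, for the whole second after the job is handed in: every plate present on both pins, flat within 0.08 rad, within 5 mm of centre; cover flat within 0.03 rad on both ledges, within 15 mm of centre sideways, square within 0.08 rad, tongue at least 3 mm under the lip; switch past 0.85 rad; all released and staying so (all of step 2 and x of cover_grip in the frame of station between 0.003 and 0.017 m and y of cover_grip in the frame of station between -0.015 and 0.015 m and z of cover_grip in the frame of station between 0.088 and 0.0955 m and angle between cover_grip's own z axis and vertical below 0.03 rad and x of cover_tongue in the frame of station below -0.069 m and z of cover_tongue in the frame of station below 0.067 m and angle between the y axis of cover_grip and the y axis of station, either way round below 0.08 rad and value of joint switch above 0.85 rad); the robot touches nothing.
It fails at once if the beaker is shifted by more than 20 mm or tipped (distance of beaker from where it was at the start of the episode above 0.02 m or angle between beaker's own z axis and vertical above 0.4 rad).
It fails at once if the vial is shifted by more than 20 mm or tipped (distance of vial from where it was at the start of the episode above 0.02 m or angle between vial's own z axis and vertical above 0.4 rad).
It fails at once if the reagent is shifted by more than 20 mm or tipped (distance of reagent from where it was at the start of the episode above 0.02 m or angle between reagent's own z axis and vertical above 0.4 rad).
Of plate0, plate1, plate2, plate3 only 2 to 4 are there at a start; the rules pass over those that are not, and their reading is None.
At some moment in a run one of plate0, plate1, plate2, plate3, cover may be knocked a few centimetres aside while the robot is not near it.
It also fails if it takes over 210 s, if anything falls off the work surface, if the arm or the gripper's body presses on something with over 40 N, if the wrist force passes 120 N, or if a joint passes its speed limit or range.

## Working session

There is one attempt and no reset: what is moved stays moved. The work goes in short steps, each a Python script; the robot and the scene stay as the last script left them, time stands still between calls to the robot, and variables do not carry over. Pictures are saved under pics/ and viewed, and the job is handed in when it is done.

```bash
mkdir -p pics; ls; python3 - <<'E'
from station import *
import cv2
for n in("side","top"):
    im=capture(n); cv2.imwrite(f"pics/{n}0.png",im[:,:,::-1]); c=calibration(n); print(n,c)
print(current_time(),current_tool_pos(),current_tool_rot(),current_finger_gap())
E
```

```text
pics
side {'vfov': 43.73490014569065, 'cx': 278.08781763438697, 'cy': 216.40477778395842, 'pose': array([[-0.86776263, -0.36613402,  0.33605638,  0.14651874],
       [-0.49688482,  0.62602066, -0.60100218,  0.65438093],
       [ 0.0096691 , -0.68850855, -0.72516377,  1.04256297],
       [ 0.        ,  0.        ,  0.        ,  1.        ]])}
top {'vfov': 43.769892234441414, 'cx': 286.1590853522919, 'cy': 220.26093224267316, 'pose': array([[ 1.43786319e-03, -9.84887514e-01,  1.73189252e-01,
         3.20193708e-01],
       [-9.99974448e-01, -2.62887653e-03, -6.64776364e-03,
        -1.36940551e-01],
       [ 7.00259257e-03, -1.73175269e-01, -9.84866128e-01,
         1.61150121e+00],
       [ 0.00000000e+00,  0.00000000e+00,  0.00000000e+00,
         1.00000000e+00]])}
0.1 [ 0.17700093 -0.52051216  0.25273828] [-4.01933170e-04  8.12992518e-01 -5.82273839e-01 -4.24032875e-04] 0.08512895087998516
```

View pics/side0.png

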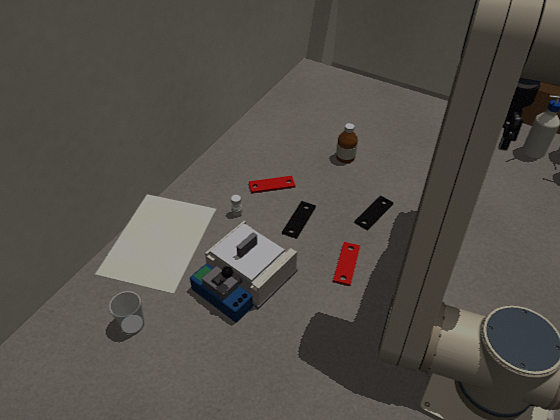

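View pics/top0.png

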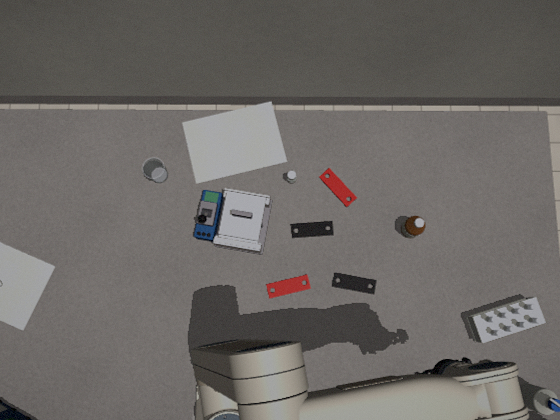

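```bash
cat > h.py <<'E'
import numpy as np, cv2
from station import *
from scipy.spatial.transform import Rotation as R
CAL={n:calibration(n) for n in("side","top")}
def proj(n,P):
    c=CAL[n];T=c["pose"];P=np.atleast_2d(P);q=(P-T[:3,3])@T[:3,:3];f=210/np.tan(np.radians(c["vfov"]/2))
    return np.c_[c["cx"]+f*q[:,0]/q[:,2],c["cy"]+f*q[:,1]/q[:,2]]
def ray(n,uv):
    c=CAL[n];T=c["pose"];f=210/np.tan(np.radians(c["vfov"]/2))
    d=T[:3,:3]@np.array([(uv[0]-c["cx"])/f,(uv[1]-c["cy"])/f,1.]);return T[:3,3],d/np.linalg.norm(d)
def onz(n,uv,z):
    o,d=ray(n,uv);return o+d*(z-o[2])/d[2]
def tri(us,ut):
    A=np.zeros((3,3));b=np.zeros(3)
    for n,u in(("side",us),("top",ut)):
        o,d=ray(n,u);M=np.eye(3)-np.outer(d,d);A+=M;b+=M@o
    return np.linalg.solve(A,b)
def save(im,name,box=None,k=1,gain=1.):
    if box: x0,y0,x1,y1=box; im=im[y0:y1,x0:x1]
    im=np.clip(im.astype(float)*gain,0,255).astype(np.uint8)
    cv2.imwrite(f"pics/{name}.png",cv2.resize(im,None,fx=k,fy=k,interpolation=cv2.INTER_CUBIC)[:,:,::-1])
E
python3 - <<'E'
from h import *
np.set_printoptions(precision=4,suppress=True)
s=cv2.imread("pics/side0.png")[:,:,::-1];t=cv2.imread("pics/top0.png")[:,:,::-1]
save(s,"s1",(180,210,310,330),6,1.3);save(t,"t1",(180,175,290,265),7,1.3)
def plates(im,n):
    m=((im.max(2)<35)).astype(np.uint8)
    cs,_=cv2.findContours(m,cv2.RETR_EXTERNAL,cv2.CHAIN_APPROX_NONE)
    for c in cs:
        a=cv2.contourArea(c)
        if 200<a<1500:
            r=cv2.minAreaRect(c);print(n,a,np.round(r[0],1),np.round(r[1],1),round(r[2],1),onz(n,r[0],.008))
plates(s,"side");plates(t,"top")
E
```

```text
side 272.0 [492.2 403.2] [84.8 22.6] 17.3 [-0.0136  0.033   0.008 ]
side 535.0 [227.3 303.9] [80.6 32.4] 11.4 [0.5881 0.1033 0.008 ]
side 537.5 [298.6 219.4] [15.6 40.8] 32.5 [ 0.5722 -0.2214  0.008 ]
side 528.5 [373.3 212.3] [14.8 41. ] 45.0 [ 0.4076 -0.3491  0.008 ]
side 1069.0 [518.2 113.7] [21.6 77.4] 19.4 [ 0.1636 -1.0274  0.008 ]
top 239.5 [ 15.5 409.5] [19. 31.] 90.0 [0.0394 0.6412 0.008 ]
top 281.5 [311.5 228.7] [13.  40.1] 85.2 [ 0.5756 -0.2266  0.008 ]
```

View pics/s1.png

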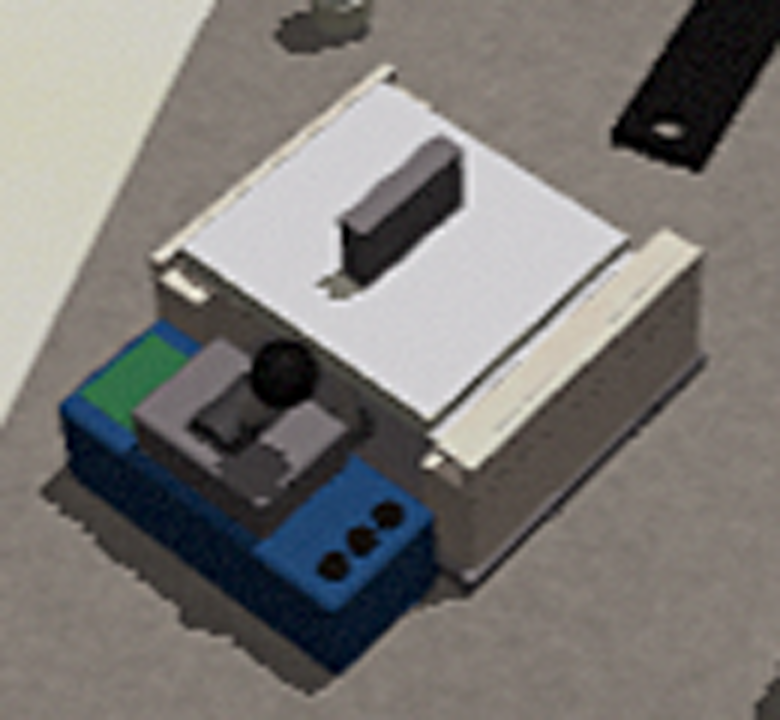

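View pics/t1.png

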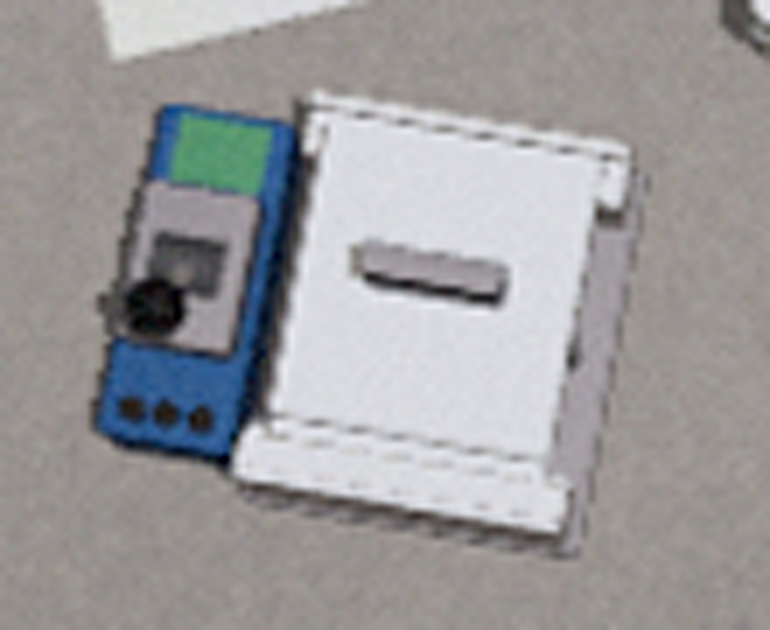

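```bash
cat > fit.py <<'E'
from h import *
from scipy.optimize import least_squares
np.set_printoptions(precision=4,suppress=True)
S=lambda x,y:(180+x/6,210+y/6); T=lambda x,y:(180+x/7,175+y/7)
obs=[("side",S(470,470),(-86,70,78)),("side",S(703,250),(-86,-70,78)),("side",S(332,612),(-75,137,50)),("side",S(435,518),(-75,77,50)),("side",S(65,410),(75,137,50)),
("side",S(155,260),(86,70,70)),("side",S(388,68),(86,-70,70)),
("top",T(232,478),(-86,70,78)),("top",T(566,530),(-86,-70,78)),("top",T(312,92),(86,70,70)),("top",T(632,143),(86,-70,70)),
("top",T(160,103),(75,137,50)),("top",T(298,122),(75,77,50)),("top",T(97,430),(-75,137,50))]
def res(p,full=False):
    c,s=np.cos(p[2]),np.sin(p[2]);r=[]
    for n,u,P in obs:
        P=np.array(P)/1000;W=[p[0]+c*P[0]-s*P[1],p[1]+s*P[0]+c*P[1],P[2]];r.append(proj(n,W)[0]-u)
    return np.array(r) if full else np.ravel(r)
if __name__=="__main__":
    f=least_squares(res,[.55,.0,-.15],loss="soft_l1",x_scale=[.1,.1,.1]);print(f.x);print(res(f.x,True))
    for n in("side","top"):
        o2=obs;obs=[o for o in o2 if o[0]==n];g=least_squares(res,f.x,loss="soft_l1",x_scale=[.1,.1,.1]);print(n,g.x,np.abs(g.fun).mean());obs=o2
E
python3 fit.py
```

```text
[ 0.5928 -0.0141 -0.1731]
[[ 0.638  -0.2006]
 [ 0.3555 -0.2315]
 [ 0.3278 -0.2206]
 [ 1.0437 -1.6157]
 [-1.9713 -1.478 ]
 [-0.7424 -1.0486]
 [-0.3312 -1.5137]
 [-0.4927  0.0457]
 [-1.5686  0.8512]
 [-0.3215 -0.053 ]
 [-0.4795  0.5859]
 [-0.0818 -0.3893]
 [-0.55    0.2487]
 [-1.096   0.6847]]
side [ 0.5914 -0.012  -0.1758] 0.701706857810312
top [ 0.5941 -0.0163 -0.1619] 0.257182003119157
```

```bash
sed -i 's#^S=lambda.*#S=lambda x,y:(180+(x+.5)/6-.5,210+(y+.5)/6-.5); T=lambda x,y:(180+(x+.5)/7-.5,175+(y+.5)/7-.5)#' fit.py; python3 fit.py; python3 - <<'E'
from fit import *
print(onz("side",S(402,184),.11),onz("top",T(432,267),.11),tri(S(402,184),T(432,267)))
print("beaker base",onz("top",(158,176),0),onz("side",(132,323),0), "vial",onz("side",(237,213),0),"bottle",onz("side",(347,158),0))
print(inverse_kinematics([.6,0,.2],R.from_euler("xz",[np.pi,-.17]).as_quat(scalar_first=True)))
print(inverse_kinematics([.6,0,.2],R.from_euler("xz",[np.pi,-.17+np.pi]).as_quat(scalar_first=True)))
E
```

```text
[ 0.5942 -0.0137 -0.1708]
[[ 0.5419  0.0594]
 [ 0.1743 -0.0215]
 [ 0.2762  0.078 ]
 [ 0.9559 -1.3436]
 [-2.0988 -1.076 ]
 [-0.9125 -0.672 ]
 [-0.5652 -1.1935]
 [-0.1254  0.0643]
 [-1.1877  0.7594]
 [-0.0843 -0.0399]
 [-0.2298  0.4932]
 [ 0.1586 -0.321 ]
 [-0.3032  0.2724]
 [-0.7437  0.7612]]
side [ 0.5929 -0.0125 -0.1755] 0.6806829347904032
top [ 0.5954 -0.015  -0.1619] 0.2568712794659608
[ 0.6042 -0.0139  0.11  ] [ 0.6063 -0.0159  0.11  ] [ 0.6063 -0.0159  0.107 ]
beaker base [0.745  0.2589 0.    ] [0.7515 0.2524 0.    ] vial [ 0.7341 -0.1636  0.    ] bottle [ 0.5697 -0.532   0.    ]
[-0.1398  0.3626  0.0366  1.2449  0.      1.601 ]
[-0.1398  0.3626  0.0366  1.2449  0.     -1.5406]
```

```bash
cat >> h.py <<'E'
ST=np.array([.5942,-.0137,-.168])
def w(x,y,z):  # station mm -> world m
    c,s=np.cos(ST[2]),np.sin(ST[2]);return np.array([ST[0]+(c*x-s*y)/1000,ST[1]+(s*x+c*y)/1000,z/1000])
def q(yaw,tilt=0.,):  # tool down, jaw along yaw; tilt>0 raises +x side
    r=R.from_euler("z",yaw)*R.from_euler("y",-tilt)*R.from_euler("x",np.pi)
    return r.as_quat(scalar_first=True)
def both(tag):
    a=capture("side");b=capture("top");save(a,"side_"+tag);save(b,"top_"+tag);return a,b
np.set_printoptions(precision=4,suppress=True)
E
python3 - <<'E'
from h import *
move_to([.605,-.015,.25],q(ST[2]))
both("a");print(current_time(),current_tool_pos(),current_finger_gap())
E
```

```text
2.5583 [ 0.605  -0.0159  0.25  ] 0.08527580298607346
```

View pics/side_a.png

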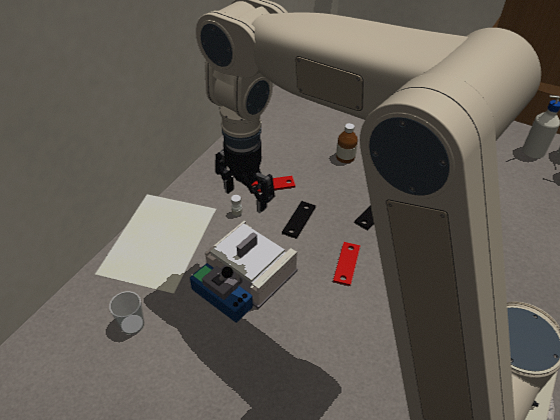

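View pics/top_a.png

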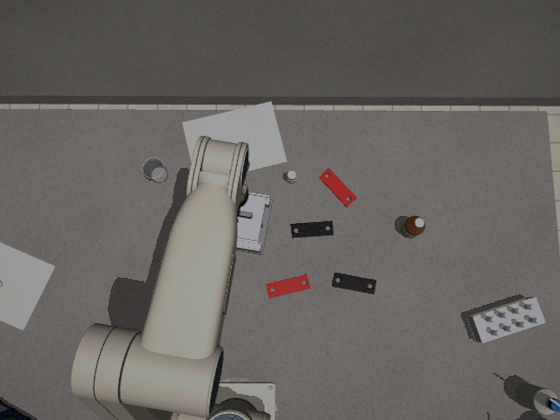

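Two views now cover the whole bench. Black plates are at top-view (312,229) and (354,283). The red look-alikes at (338,187) and (288,286) are not meant. That makes two plates. Next, I grip the cover handle.

```bash
python3 - <<'E'
from h import *
hit=line_to([.605,-.015,.099],q(ST[2]),speed=.12,threshold=8)
print(hit,current_tool_pos(),current_contact_force())
if not hit:
    grip(0.0);sleep(.2)
    print(current_finger_gap(),current_contact_force(),current_ft_torque(),current_tool_pos())
a,b=both("b");save(a,"sb",(150,180,310,330),5,1.3);print(current_time())
E
```

```text
False [ 0.6054 -0.015   0.0997] [ 0.7497  0.1477 -0.0978]
0.013101399533280468 [0.8994 0.5693 3.8236] [-0.0136 -0.0302  0.0522] [ 0.6052 -0.015   0.0993]
4.9167
```

View pics/sb.png

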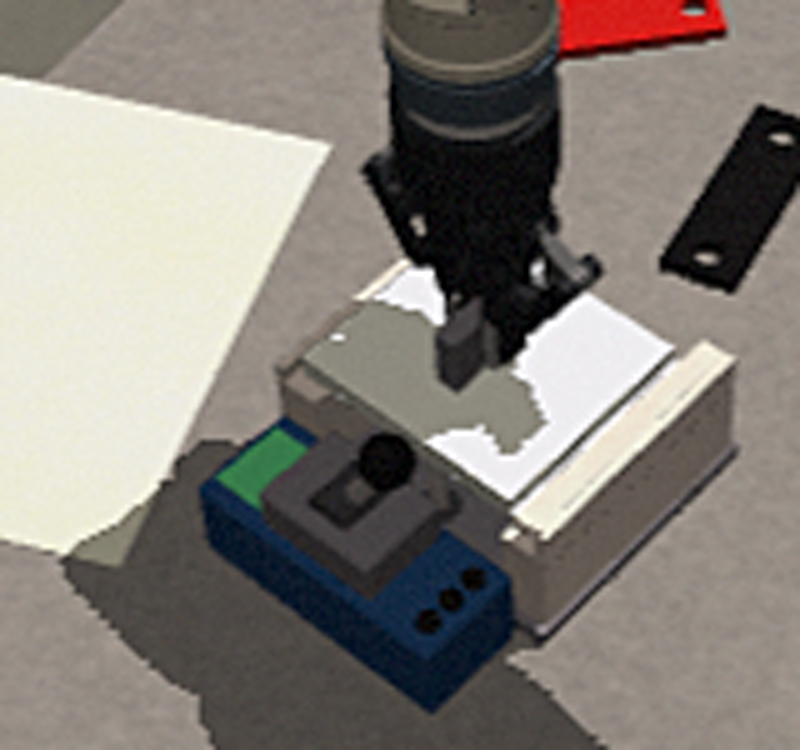

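```bash
python3 - <<'E'
from h import *
yaw=ST[2];Z=R.from_euler("z",yaw)
tcp=np.array(current_tool_pos());v=np.array([.087,0,tcp[2]-.060]);piv=tcp-Z.apply(v)
def go(a,dx,dz,sp,th=25):
    p=piv+Z.apply(R.from_euler("y",-a).apply(v)+[dx,0,dz])
    h=line_to(p,q(yaw,a),speed=sp,threshold=th); print(a,dx,dz,h,current_contact_force()); return h
for a,dx,dz in((.05,0,.0003),(.1,.0,.001),(.15,.001,.0015),(.2,.002,.002)):
    if go(a,dx,dz,.04): raise SystemExit
a,b=both("c");save(a,"sc",(150,180,310,330),5,1.3)
if not go(.2,.03,.003,.06):
    go(.2,.034,.12,.12,30)
a,b=both("d");save(a,"sd",(100,130,310,330),4,1.3)
print(current_time(),current_finger_gap())
E
```

```text
0.05 0 0.0003 False [ 0.1971  0.6276 -4.1554]
0.1 0.0 0.001 False [ 0.4479  1.3848 -3.0295]
0.15 0.001 0.0015 False [-0.1468 -0.6947 -2.2219]
0.2 0.002 0.002 False [ 0.3928  0.2866 -3.849 ]
0.2 0.03 0.003 False [ 0.223  -0.5234 -3.7394]
0.2 0.034 0.12 False [-0.7582  0.0109 -2.8667]
7.9583 0.012909815672004723
```

View pics/sd.png

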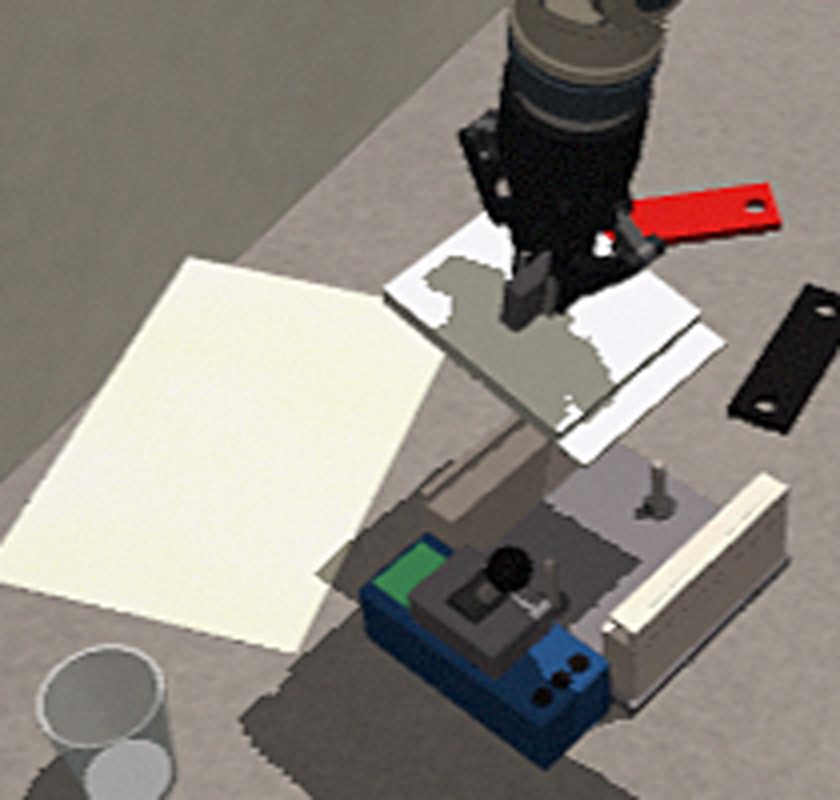

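```bash
python3 - <<'E'
from h import *
yaw=ST[2]
p=np.array(current_tool_pos());p[2]=.25
line_to(p,q(yaw),speed=.15)
line_to(w(-70,235,250),q(yaw),speed=.25)
line_to(w(-70,235,50),q(yaw),speed=.15)
print(line_to(w(-70,235,36),q(yaw),speed=.03,threshold=5),current_tool_pos(),current_contact_force())
grip(.05);sleep(.3)
line_to(w(-70,235,130),q(yaw),speed=.15)
print(current_time())
move_to(w(-90,0,260),q(yaw))
a,b=both("e");save(a,"se",(60,200,310,400),3,1.3)
E
```

```text
True [0.5647 0.2298 0.039 ] [0.097  1.0113 4.2354]
12.925
```

View pics/side_e.png

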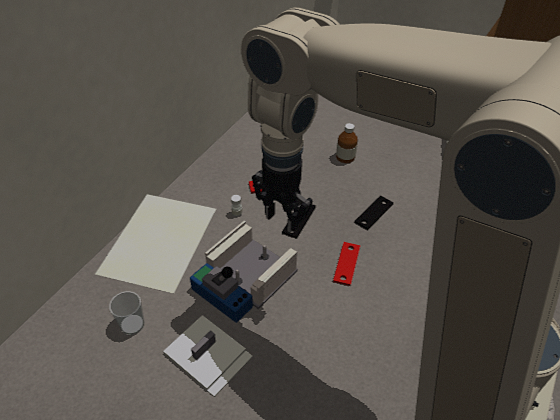

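View pics/top_e.png

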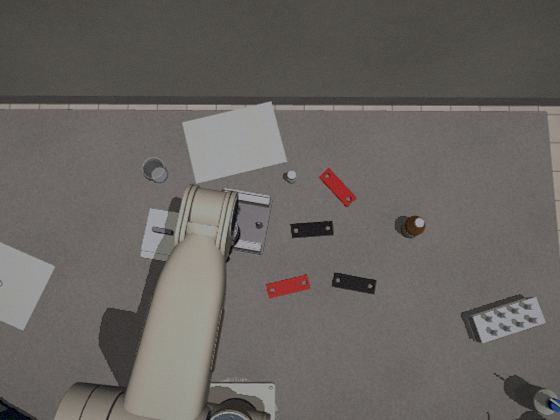

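```bash
cat >> h.py <<'E'
def holes(im,n,near,z=.004):
    """black plate containing pixel region near 'near': centres of its 2 holes -> world at z"""
    m=(im.max(2)<45).astype(np.uint8)
    cs,hi=cv2.findContours(m,cv2.RETR_CCOMP,cv2.CHAIN_APPROX_NONE);best=None
    for i,c in enumerate(cs):
        if hi[0][i][3]>=0 or not 300<cv2.contourArea(c)<1200: continue
        r=cv2.minAreaRect(c)
        if np.hypot(*(np.array(r[0])-near))<12: best=i
    if best is None: return None
    x,y,ww,hh=cv2.boundingRect(cs[best]);mask=np.zeros(m.shape,np.uint8)
    cv2.fillPoly(mask,[cv2.convexHull(cs[best])],1);mask=cv2.erode(mask,np.ones((3,3)))
    g=im.astype(float).max(2);wt=np.clip(g-30,0,None)*mask
    lab,L,_,cen=cv2.connectedComponentsWithStats((wt>8).astype(np.uint8))
    out=[]
    for k in range(1,lab):
        s=(L==k);s=cv2.dilate(s.astype(np.uint8),np.ones((3,3))).astype(bool)&(mask>0)
        W=wt*s;yy,xx=np.nonzero(s);out.append((W.sum(),(W[yy,xx]*xx).sum()/W.sum(),(W[yy,xx]*yy).sum()/W.sum()))
    out=sorted(out)[-2:];uv=np.array([o[1:] for o in out])
    return cv2.minAreaRect(cs[best])[0],uv,np.array([onz(n,u,z) for u in uv])
E
python3 - <<'E'
from h import *
for t in("0","_a","_e"):
  for n,ns in(("side",((298.6,219.4),(373,212))),("top",((312,229),(354,283)))):
    im=cv2.imread(f"pics/{n}{t}.png")[:,:,::-1]
    for nr in ns:
        r=holes(im,n,nr)
        if r: d=r[2][0]-r[2][1]; print(t,n,np.round(r[0],1),np.round(r[1].ravel(),1),"c",r[2].mean(0),"len",np.linalg.norm(d),"ang",np.arctan2(d[1],d[0])%np.pi)
        else: print(t,n,nr,None)
im=cv2.imread("pics/side_e.png")[:,:,::-1];im2=cv2.imread("pics/top_e.png")[:,:,::-1]
save(im,"se1",(280,180,400,250),6,1.5);save(im2,"te1",(280,210,390,300),7,1.8)
E
```

```text
0 side [298.2 219.1] [305.9 207.3 290.8 231.2] c [ 0.5748 -0.226   0.004 ] len 0.09977251174442642 ang 1.6409753579506432
0 side [373.3 212.3] [383.5 202.5 363.7 222.3] c [ 0.4073 -0.3538  0.004 ] len 0.09994724191036124 ang 1.3915342186431334
0 top [311.4 228.7] [327.4 227.7 295.8 230.4] c [ 0.5752 -0.2271  0.004 ] len 0.09880809121281772 ang 1.6597387621160336Traceback (most recent call last):
  File "<stdin>", line 7, in <module>
IndexError: index 1 is out of bounds for axis 0 with size 1
```

```bash
python3 - <<'E'
from h import *
grip(.07)
move_to([.575,-.2265,.2],q(.08))
a,b=both("f");save(a,"sf",(190,210,310,310),6,1.4);save(b,"tf",(185,180,285,260),8,1.4)
for im,n,nr in((a,"side",(373,212)),(a,"side",(298,219)),(b,"top",(354,283))):
    try:
        r=holes(im,n,nr);print(n,r and(r[0],r[1].ravel(),r[2].mean(0)))
    except Exception as e:print(n,e)
print(current_time(),current_tool_pos())
E
```

```text
side None
side ((298.2205810546875, 219.13235473632812), array([291.0889, 231.0978, 305.8992, 207.3057]), array([ 0.5747, -0.2264,  0.004 ]))
top ((353.5603942871094, 282.5113220214844), array([337.4978, 279.8931, 368.4535, 285.7101]), array([ 0.4091, -0.3525,  0.004 ]))
15.475 [ 0.5751 -0.2251  0.2009]
```

View pics/sf.png

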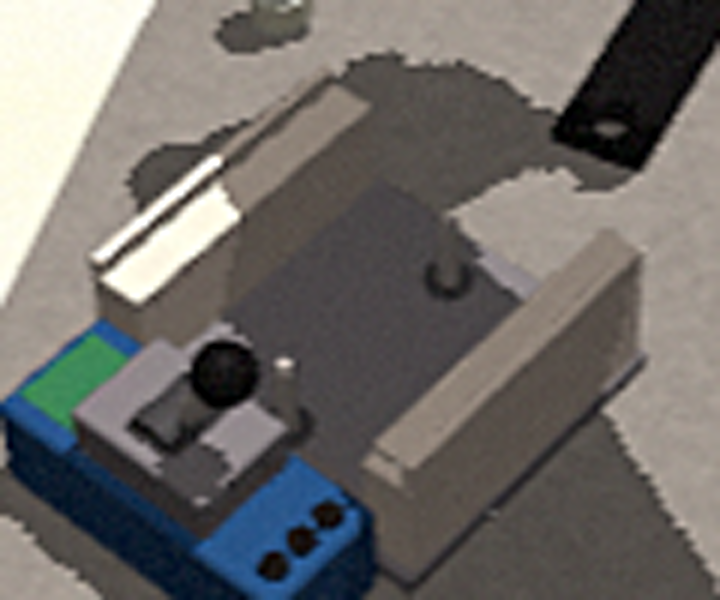

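View pics/tf.png

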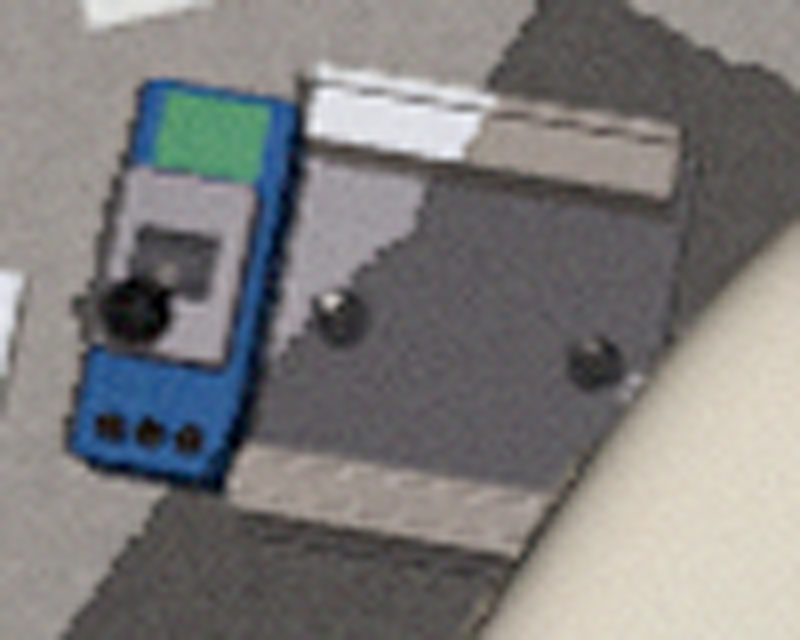

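View pics/top_f.png

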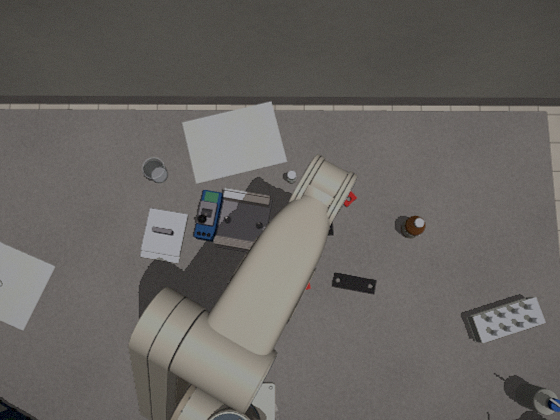

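```bash
python3 - <<'E'
from h import *
for z in(52,10):
  for y in(50,-50):
    P=w(0,y,z);s=proj("side",P)[0];t=proj("top",P)[0]
    print(z,y,"side crop",(s-[190,210]+.5)*6-.5,"top crop",(t-[185,180]+.5)*8-.5)
f6=lambda x,y:(190+(x+.5)/6-.5,210+(y+.5)/6-.5)
f8=lambda x,y:(185+(x+.5)/8-.5,180+(y+.5)/8-.5)
for s,t in(((285,362),(331,305)),((448,224),(592,353))):
    print(onz("side",f6(*s),.052),onz("top",f8(*t),.052))
print(w(0,50,52),w(0,-50,52))
E
```

```text
52 50 side crop [283.9779 363.2606] top crop [329.3611 303.1763]
52 -50 side crop [447.8857 215.3618] top crop [589.3486 347.3833]
10 50 side crop [288.8835 426.8193] top crop [340.9093 322.4662]
10 -50 side crop [448.8328 279.7457] top crop [594.2857 365.573 ]
[0.6026 0.0349 0.052 ] [0.6019 0.035  0.052 ]
[ 0.5834 -0.059   0.052 ] [ 0.5837 -0.064   0.052 ]
[0.6026 0.0356 0.052 ] [ 0.5858 -0.063   0.052 ]
```

```bash
python3 - <<'E'
from h import *
grip(.054)
Q=q(.08);P=lambda z:[.5747,-.2265,z]
move_to(P(.1),Q)
line_to(P(.035),Q,speed=.12)
h=line_to(P(.0),Q,speed=.025,threshold=4);z=current_tool_pos()[2]
print("touch",h,current_tool_pos(),current_contact_force())
line_to(P(z+.0025),Q,speed=.03)
grip(.03);sleep(.2)
print("gap",current_finger_gap(),current_tool_pos(),current_contact_force())
line_to(P(.14),Q,speed=.15)
print("gap",current_finger_gap(),current_time())
a,b=both("g");save(a,"sg",(230,100,380,260),5,1.3)
E
```

```text
touch True [ 0.5746 -0.2264  0.0183] [-2.79    1.2797  8.2661]
gap 0.04195993839172956 [ 0.5748 -0.2265  0.021 ] [-1.3985  1.2827  5.3134]
gap 0.042320832971915204 19.3917
```

View pics/sg.png

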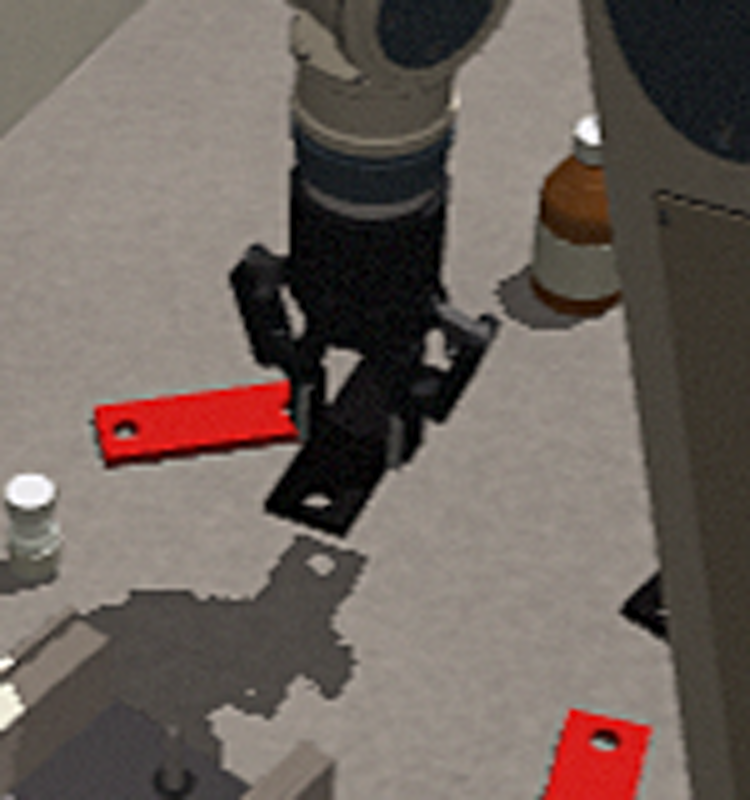

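```bash
python3 - <<'E'
from h import *
line_to([.5748,-.2265,.2],q(.08),speed=.2)
move_to([.33,-.38,.2],q(-.3))
a,b=both("h");save(a,"sh",(195,220,295,300),8,1.4);save(b,"th",(190,180,280,255),8,1.4)
print(current_time())
E
```

```text
21.1583
```

View pics/sh.png

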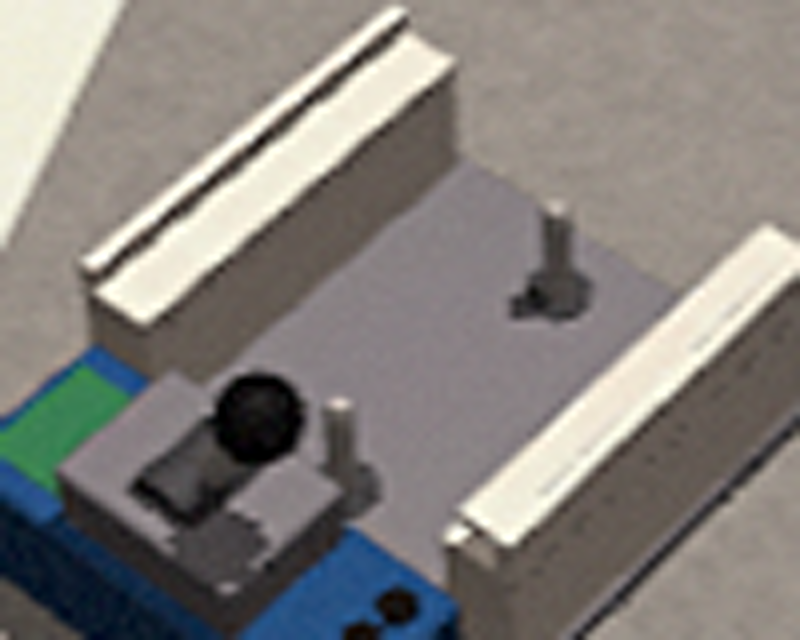

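View pics/th.png

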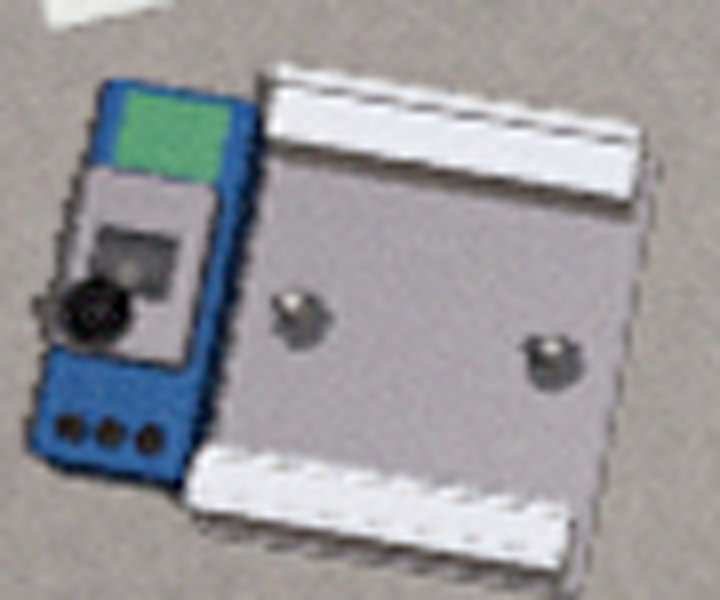

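```bash
python3 - <<'E'
from h import *
fs=lambda x,y:(195+(x+.5)/8-.5,220+(y+.5)/8-.5)
ft=lambda x,y:(190+(x+.5)/8-.5,180+(y+.5)/8-.5)
for nm,l,r in(("side",onz("side",fs(340,406),.052),onz("side",fs(557,209),.052)),("top",onz("top",ft(290,299),.052),onz("top",ft(544,342),.052)),("tri",tri(fs(340,406),ft(290,299)),tri(fs(557,209),ft(544,342)))):
    d=l-r;print(nm,l,r,"mid",(l+r)/2,np.hypot(*d[:2]),"yaw",np.arctan2(-d[0],d[1]))
E
```

```text
side [0.602  0.0359 0.052 ] [ 0.5856 -0.0624  0.052 ] mid [ 0.5938 -0.0132  0.052 ] 0.09959309582654381 yaw -0.16512184077433106
top [0.6042 0.0354 0.052 ] [ 0.5879 -0.061   0.052 ] mid [ 0.596  -0.0128  0.052 ] 0.09770463747414461 yaw -0.16729279734472868
tri [0.6035 0.0352 0.0506] [ 0.5865 -0.0614  0.0529] mid [ 0.595  -0.0131  0.0517] 0.0981289798208541 yaw -0.1746350153653719
```

```bash
sed -i 's/^ST=.*/ST=np.array([.595,-.0132,-.168])/' h.py; cat >> h.py <<'E'
def thread(zfin,off=(0,0)):
    """plate in hand: lower over pins; zfin = TCP mm at expected rest"""
    Q=q(ST[2])
    tries=[(0,0),(1.5,0),(-1.5,0),(0,1.5),(0,-1.5),(2,2),(-2,2),(2,-2),(-2,-2),(3,0),(-3,0),(0,3),(0,-3)]
    for dx,dy in tries:
        x,y=dx+off[0],dy+off[1]
        line_to(w(x,y,80),Q,speed=.1)
        h=line_to(w(x,y,60),Q,speed=.05,threshold=5)
        z=current_tool_pos()[2]*1000
        print((x,y),h,round(z,1),current_contact_force(),current_ft_torque())
        if not h:
            h=line_to(w(x,y,zfin-3),Q,speed=.03,threshold=6);z=current_tool_pos()[2]*1000
            print(" deep",h,round(z,1),current_contact_force())
            if z<zfin+8: return True
    return False
E
python3 - <<'E'
from h import *
move_to(w(0,0,190),q(ST[2]))
line_to(w(0,0,90),q(ST[2]),speed=.15)
print(thread(31),current_time(),current_tool_pos())
a,b=both("i");save(a,"si",(195,180,315,300),6,1.4)
E
```

```text
(0, 0) False 59.7 [ 0.2688 -0.6    -0.9273] [0.0602 0.0193 0.0202]
 deep True 31.0 [-1.2772 -0.4381  6.3146]
True 25.325 [ 0.5948 -0.0132  0.031 ]
```

View pics/si.png

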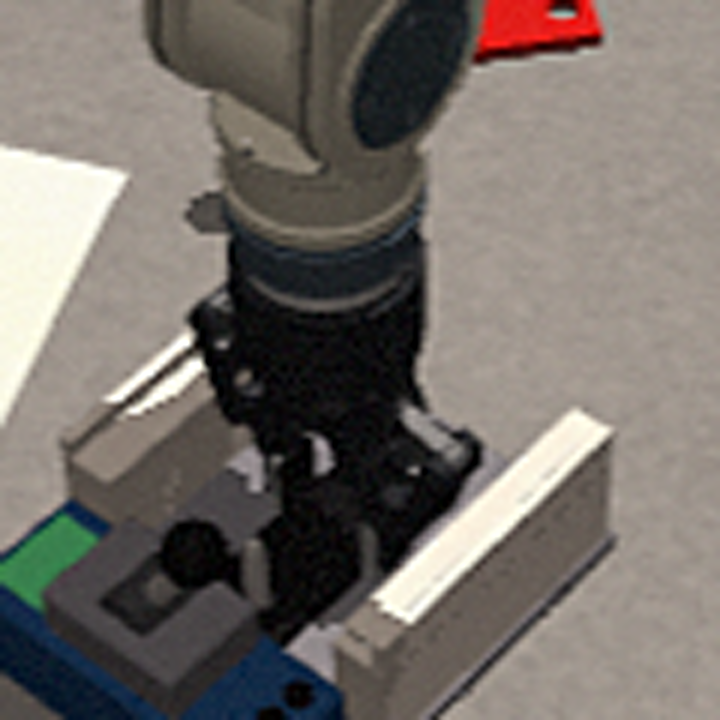

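```bash
python3 - <<'E'
from h import *
Q=q(ST[2])
grip(.056);sleep(.2)
line_to(w(0,0,120),Q,speed=.12)
line_to(w(0,0,200),Q,speed=.25)
a,b=both("j")
for n,im,nr in(("side",a,(373,212)),("top",b,(354,283))):
    try:
        r=holes(im,n,nr);d=r[2][0]-r[2][1];print(n,r[1].ravel(),r[2].mean(0),np.arctan2(d[1],d[0])%np.pi,np.hypot(*d[:2]))
    except Exception as e: print(n,"no",e)
print(current_time())
save(b,"tj",(280,210,400,310),6,1.5)
E
```

```text
side no 'NoneType' object is not subscriptable
top [337.361  279.8512 369.6471 285.5007] [ 0.4095 -0.3542  0.004 ] 1.399820239137541 0.10000686097343472
27.3833
```

View pics/tj.png

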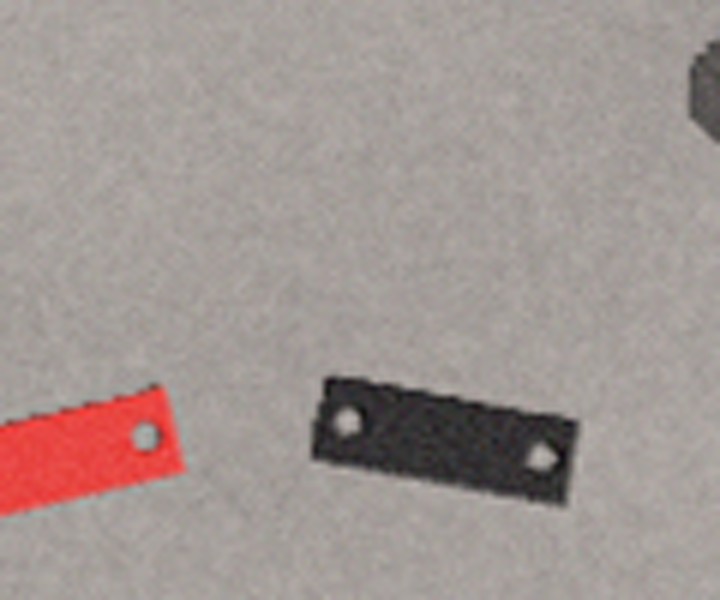

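View pics/side_j.png

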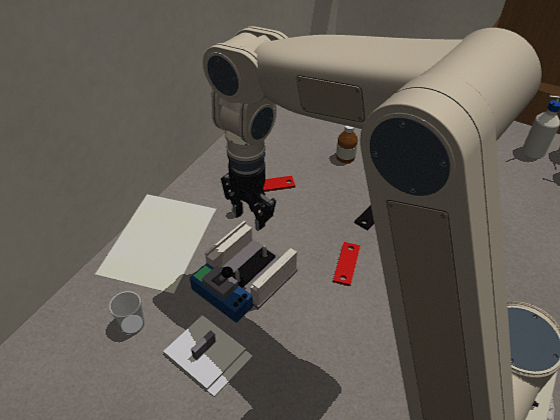

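```bash
python3 - <<'E'
from h import *
Q=q(-.176);P=lambda z:[.4083,-.3540,z]
move_to(P(.15),Q)
line_to(P(.04),Q,speed=.15)
h=line_to(P(.0),Q,speed=.025,threshold=4);z=current_tool_pos()[2]
print("touch",h,current_tool_pos(),current_contact_force())
line_to(P(z+.0025),Q,speed=.03)
grip(.03);sleep(.2)
print("gap",current_finger_gap(),current_tool_pos(),current_contact_force())
line_to(P(.2),Q,speed=.2)
print("gap",current_finger_gap(),current_time())
a,b=both("k");save(a,"sk",(195,180,315,300),6,1.4);
E
```

```text
touch True [ 0.4083 -0.354   0.0178] [-1.5226  1.0883  8.5058]
gap 0.04197487560449169 [ 0.4083 -0.354   0.0206] [-0.5711  0.2514  6.0401]
gap 0.04187050122875879 32.4333
```

View pics/side_k.png

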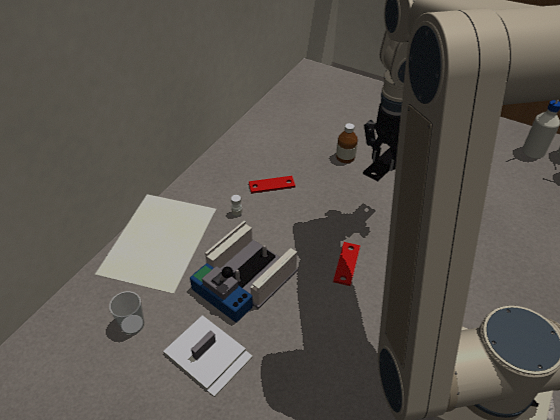

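View pics/sk.png

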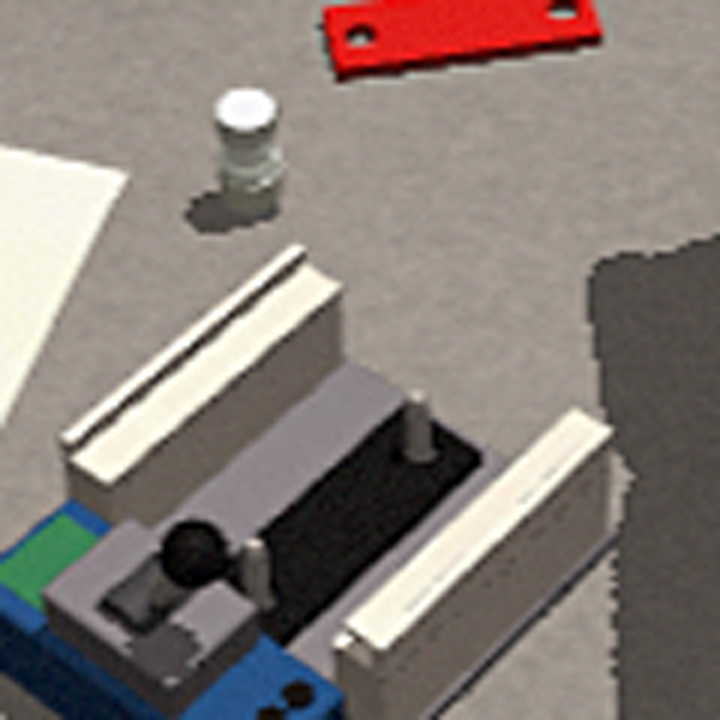

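```bash
python3 - <<'E'
from h import *
move_to(w(0,0,190),q(ST[2]))
line_to(w(0,0,90),q(ST[2]),speed=.15)
ok=thread(38.6);print(ok,current_time(),current_tool_pos())
if ok:
    grip(.056);sleep(.2)
    line_to(w(0,0,120),q(ST[2]),speed=.12)
    line_to(w(-120,-60,220),q(ST[2]),speed=.3)
a,b=both("l");save(a,"sl",(195,180,315,300),6,1.4);print(current_time())
E
```

```text
(0, 0) False 59.7 [ 0.1561 -0.4758 -0.8576] [-0.0293  0.0803  0.0349]
 deep True 38.6 [-1.8599 -0.4073  6.1128]
True 36.275 [ 0.5948 -0.0132  0.0386]
38.4083
```

View pics/sl.png

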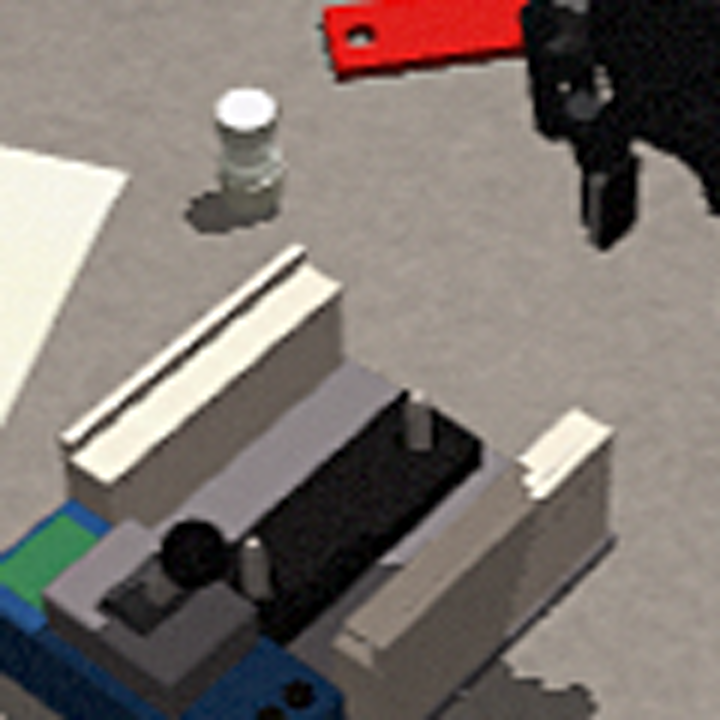

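View pics/top_l.png

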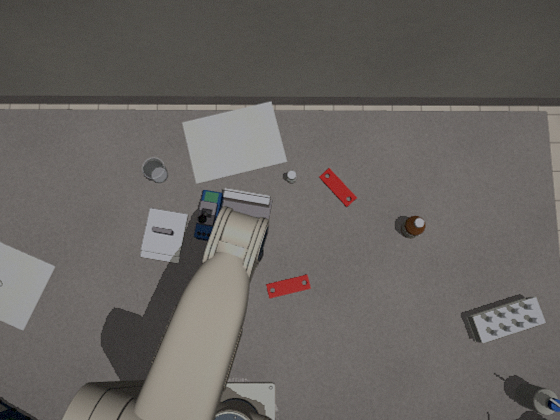

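View pics/side_l.png

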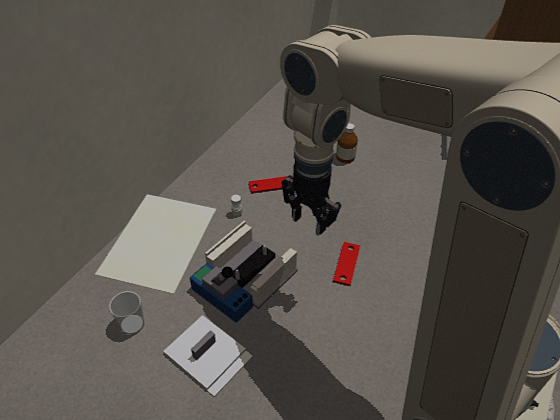

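```bash
python3 - <<'E'
from h import *
e=cv2.imread("pics/side_e.png");l=cv2.imread("pics/side_l.png");k=cv2.imread("pics/side_k.png")
print([np.abs(x[320:395,160:255].astype(int)-l[320:395,160:255]).mean() for x in(e,k)])
save(l[:,:,::-1],"sl2",(160,310,255,400),8,1.2)
P=lambda x,y,z:w(-70+x,235+y,z)
for y in(30,-30):
    print([ (proj("side",P(x,y,50))[0]-[160,310]+.5)*8-.5 for x in(-7,7)])
print([(proj("side",P(*c))[0]-[160,310]+.5)*8-.5 for c in((67,60,14),(67,-60,14),(-87,-60,5),(-87,60,5))])
E
```

```text
[np.float64(23.003976608187134), np.float64(9.89225730994152)]
[array([276.7517, 340.856 ]), array([239.3684, 310.1444])]
[array([437.2226, 186.1433]), array([400.0446, 157.1272])]
[array([ 19.9642, 326.5785]), array([334.8603,  36.9951]), array([738.1353, 363.453 ]), array([429.7957, 688.6278])]
```

View pics/sl2.png

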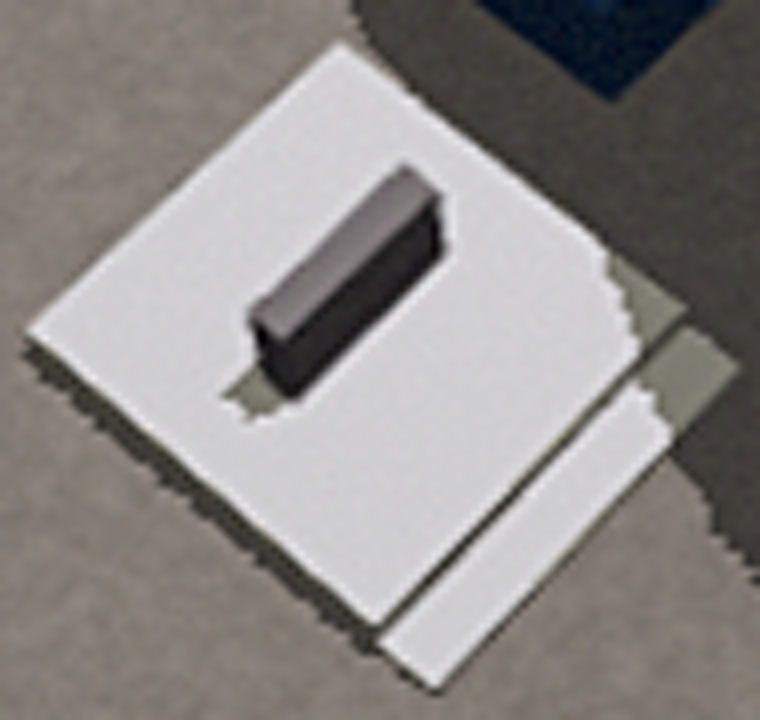

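```bash
python3 - <<'E'
from h import *
yaw=ST[2];Q=q(yaw);C=np.array([.5647,.2298,0])
grip(.05)
move_to(C+[0,0,.16],Q)
h=line_to(C+[0,0,.039],Q,speed=.12,threshold=8);print(h,current_tool_pos())
grip(0);sleep(.2);print(current_finger_gap(),current_contact_force())
line_to(C+[0,0,.06],Q,speed=.05)
line_to(C+[0,0,.25],Q,speed=.2)
Z=R.from_euler("z",yaw);v=np.array([.087,0,.039]);piv=w(10.2-87,-1,60)
def pos(a,dx,dz): return piv+Z.apply(R.from_euler("y",-a).apply(v)+[dx,0,dz])
p=pos(.2,.034,.13);p[2]=.25
line_to(p,Q,speed=.25)
line_to(pos(.2,.034,.1),q(yaw,.2),speed=.12)
print(current_time(),current_finger_gap(),current_tool_pos())
a,b=both("m");save(a,"sm",(120,130,310,300),4,1.3)
E
```

```text
False [0.5652 0.2298 0.0398]
0.012937042734869293 [-0.9826 -0.3249  6.4908]
44.875 0.013087445558284607 [ 0.6284 -0.0186  0.2164]
```

View pics/sm.png

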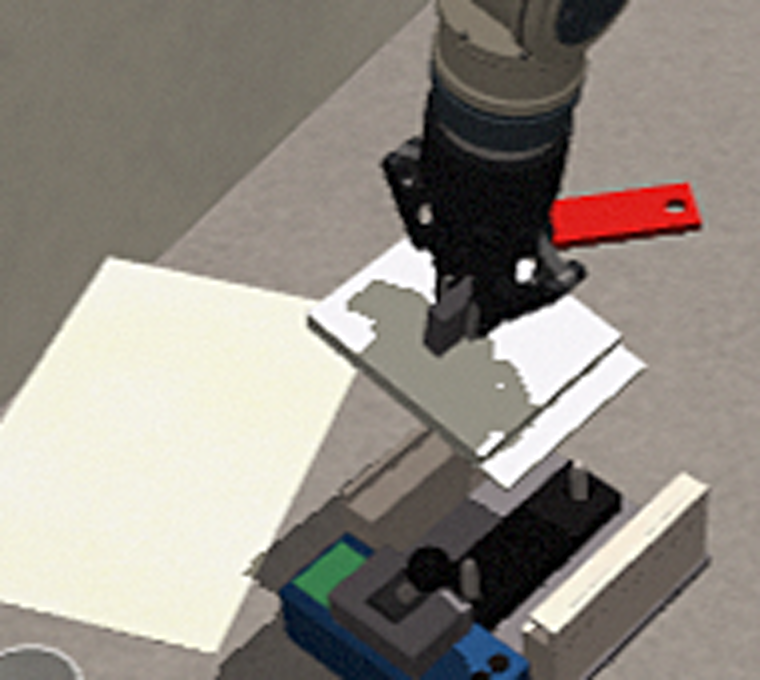

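```bash
python3 - <<'E'
from h import *
yaw=ST[2];Z=R.from_euler("z",yaw);v=np.array([.087,0,.0393]);piv=w(10.2-87,-1,60)
def go(a,dx,dz,sp,th=12):
    p=piv+Z.apply(R.from_euler("y",-a).apply(v)+[dx,0,dz])
    h=line_to(p,q(yaw,a),speed=sp,threshold=th);print(a,dx,dz,h,current_tool_pos()-p,current_contact_force());return h
ok=True
for s in((.2,.032,.04,.12),(.2,.030,.0032,.06),(.2,.015,.003,.04),(.2,.002,.002,.03)):
    if go(*s): ok=False;break
if ok:
    sleep(.2);a,b=both("n");save(a,"sn",(170,180,310,310),5,1.4)
    for s in((.15,.001,.0015,.03),(.1,0,.001,.03),(.05,0,.0005,.03),(.0,0,.0003,.03)):
        if go(*s): break
print(current_time());a,b=both("o");save(a,"so",(170,180,310,310),5,1.4)
E
```

```text
0.2 0.032 0.04 False [ 0.0006 -0.0002  0.0006] [ 1.1417 -0.278  -1.9991]
0.2 0.03 0.0032 False [ 0.0002 -0.      0.0002] [ 0.185  -0.5381 -3.6265]
0.2 0.015 0.003 False [-0.      0.      0.0003] [ 0.84   -0.2248 -3.5678]
0.2 0.002 0.002 False [0.     0.     0.0001] [-0.0745 -0.6047 -3.1366]
0.15 0.001 0.0015 False [ 0.0004 -0.0001 -0.0003] [-0.827  -0.6106 -3.1086]
0.1 0 0.001 False [ 0.0002 -0.     -0.0002] [-0.6126  1.1605 -2.7557]
0.05 0 0.0005 False [ 0.0001 -0.     -0.    ] [ 0.1734  0.0308 -2.9813]
0.0 0 0.0003 False [ 0.0002 -0.      0.0001] [ 0.02   -0.1574 -2.222 ]
49.0583
```

View pics/so.png

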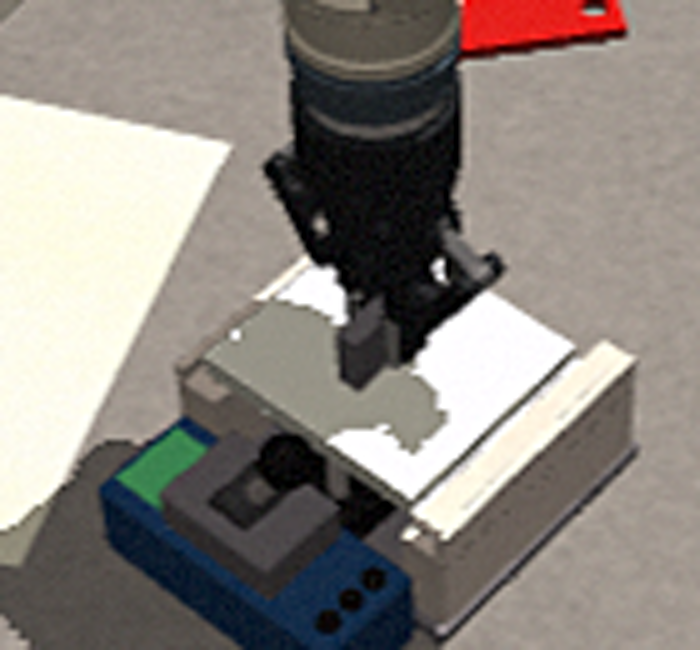

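```bash
python3 - <<'E'
from h import *
p=current_tool_pos();Q=q(ST[2])
print(line_to(p-np.array([0,0,.003]),Q,speed=.01,threshold=5),current_tool_pos(),current_contact_force())
grip(.04);sleep(.4)
line_to(np.r_[p[:2],.2],Q,speed=.15)
move_to([.33,-.38,.25],q(-.3))
a,b=both("p");save(a,"sp",(180,210,310,330),6,1.3);save(b,"tp",(180,175,290,265),7,1.3)
print(current_time())
E
```

```text
True [ 0.6047 -0.0158  0.0996] [-0.3869 -0.3004  4.1665]
52.75
```

View pics/sp.png

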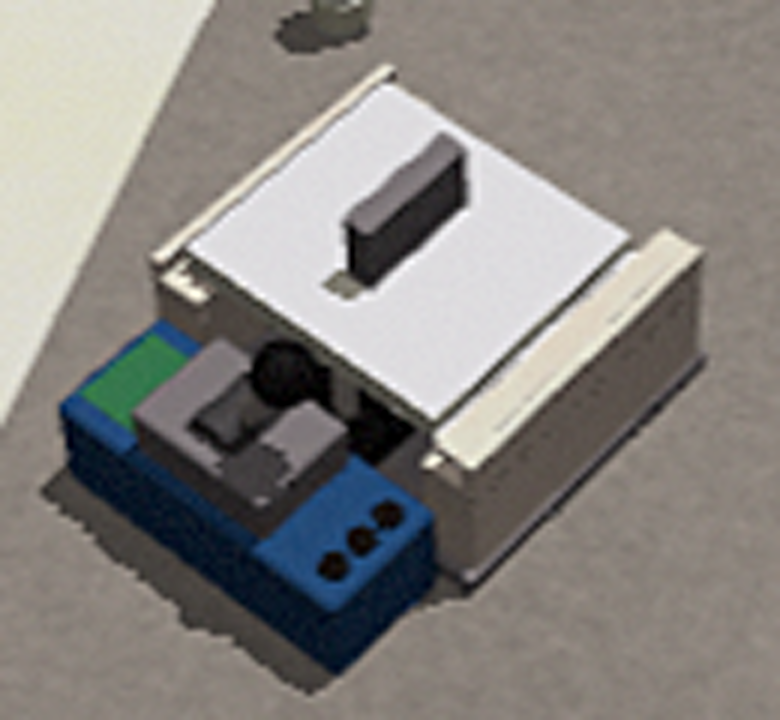

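View pics/tp.png

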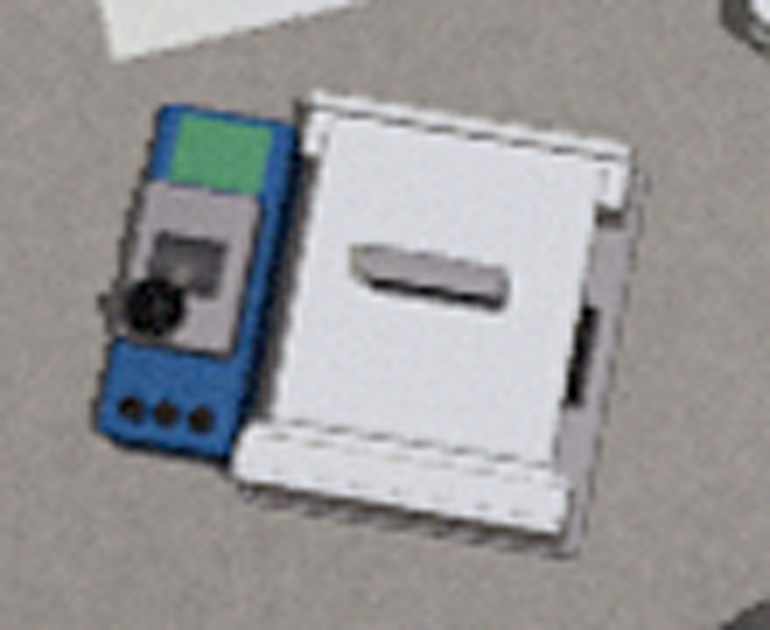

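```bash
python3 - <<'E'
from h import *
from fit import S,T
b=tri(S(285,372),T(155,306));c,s=np.cos(ST[2]),np.sin(ST[2]);d=b[:2]-ST[:2];print("ball",b,[c*d[0]+s*d[1],-s*d[0]+c*d[1]])
grip(0)
for k in(1,-1): print(k,inverse_kinematics(w(-95,107,132),q(ST[2]+k*np.pi/2)),inverse_kinematics(w(20,107,132),q(ST[2]+k*np.pi/2)))
E
```

```text
ball [0.5858 0.0962 0.126 ] [np.float64(-0.0274117380249475), np.float64(0.10635014840993968)]
1 [ 0.0471  0.2909 -0.2534  1.0265  0.      0.2151] [0.0085 0.4625 0.0192 1.1275 0.     0.1765]
-1 [ 0.0471  0.2909 -0.2534  1.0265  0.     -2.9265] [ 0.0085  0.4625  0.0192  1.1275  0.     -2.9651]
```

```bash
python3 - <<'E'
from h import *
Q=q(ST[2]+np.pi/2)
move_to(w(-95,107,240),Q)
print(line_to(w(-95,107,132),Q,speed=.15,threshold=10))
print(line_to(w(-20,107,132),Q,speed=.06,threshold=12),current_contact_force())
h=line_to(w(12,107,132),Q,speed=.03,threshold=8)
p=current_tool_pos();d=p[:2]-ST[:2];print(h,"x",np.cos(ST[2])*d[0]+np.sin(ST[2])*d[1],current_contact_force())
a,b=both("q");save(a,"sq",(180,180,310,330),5,1.3)
line_to(w(-60,107,132),Q,speed=.1)
line_to(w(-95,107,240),Q,speed=.2)
move_to([.33,-.38,.25],q(-.3))
a,b=both("r");save(a,"sr",(180,210,310,330),6,1.3);save(b,"tr",(180,175,290,265),7,1.3)
print(current_time())
E
```

```text
False
False [-0.8058 -0.8577 -0.0128]
True x 0.005667227947225944 [-0.7573 -0.0268  0.9857]
61.8167
```

View pics/sr.png

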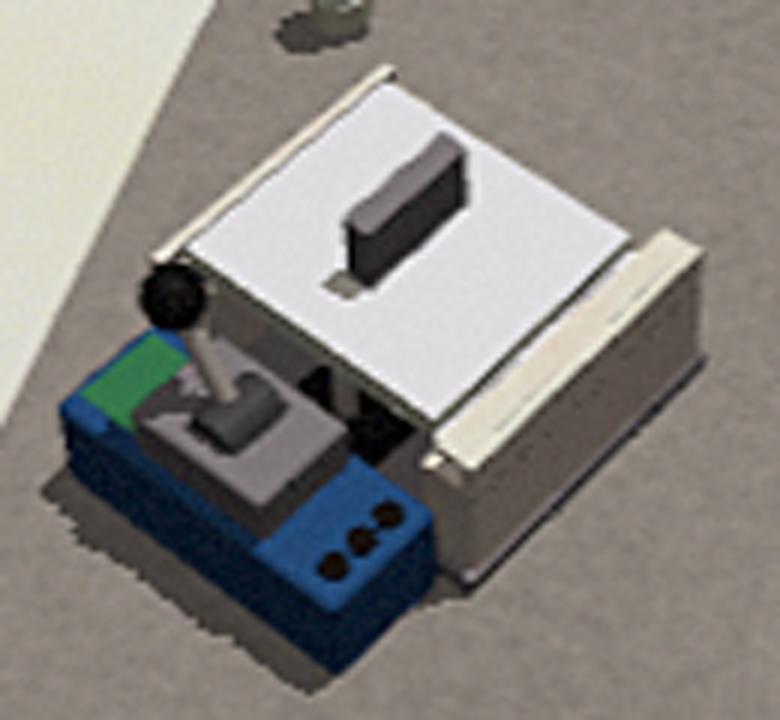

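View pics/tr.png

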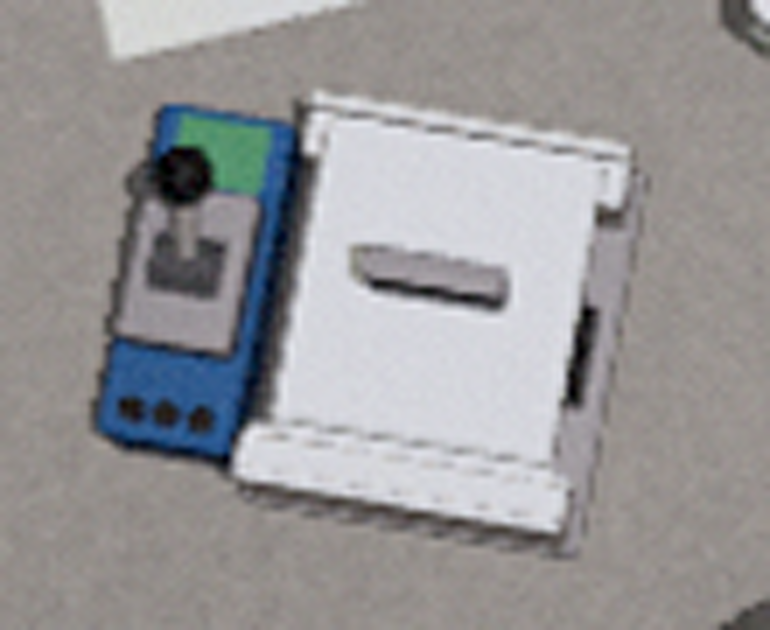

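The switch moved fully across. I'll compute its angle from the ball's position and scan the whole scene before handing in.

```bash
python3 - <<'E'
from h import *
from fit import S,T
b=tri(S(175,296),T(184,172));c,s=np.cos(ST[2]),np.sin(ST[2]);d=b[:2]-ST[:2];x=c*d[0]+s*d[1];print("ball",b,x,"angle",.5+np.arctan2(x,b[2]-.072))
E
```

```text
ball [0.6424 0.086  0.124 ] 0.030103480463127785 angle 1.0249156339597205
```

View pics/top_r.png

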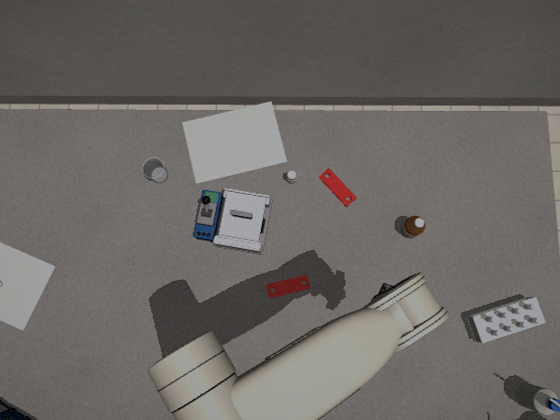

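The switch reads about 1.0 rad and the cover is shut. The glassware sits at its starting pixels, with the beaker at (155,170), the vial at (291,177) and the bottle at (414,226). No black plates are left loose.

```bash
python3 - <<'E'
from h import *
close_job();print(current_time())
E
```

```text
the job is handed in; nothing more can be done
the job is handed in; nothing more can be done
```

I carried out all five steps and handed the job in at about 62 s on the robot's clock; close_job gives no verdict. I tilted the cover out of the groove and laid it on the bench to the left of the cell. Then I threaded both black plates (two were present) over the pins, refitted the cover tongue-first, released it, and threw the switch.

**Last checks:**
- **Plates:** both landed at the expected stack heights, with the tool at 31.0 mm and 38.6 mm. The side view before closing showed both lying flat on both pins.
- **Cover:** after release, it looks the same in both views as when it started shut.
- **Switch:** the ball's position in the two views gives about 1.02 rad, so it is fully on.
- **Surroundings:** the glassware is at its starting pixels, the red look-alikes were left alone, and the arm was parked clear.

**Disagreements:** the first station fit differed between the two cameras by about 2.5 mm, and the pin tips later settled the cell's position. No check failed, and I saw no sign of the possible knock.

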